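# Start the red-light drawing session

### The job

Start the red-light drawing session at the astronomy table: on the power box press the red rocker to ON (far end down), then press the white rocker to OFF (near end down), so that the table is never without light, and then press the orange start button of the desk timer all the way in and let it come out again. Press with the fingertips only; pick up nothing, leave the green and blue rockers as they are, and leave the timer and everything else standing where it is.

Things in the scene. Friction and masses are not known exactly. Their poses are not given: they have to be found in the camera images.
- powerbox: grey 12 V power box, fixed, 200 mm (x) x 280 (y) x 120 tall. Origin: centre of its underside; +x points to its far side. On its top, to the front, a black panel (top face 122 mm above the table) has four rocker switches in a row along y, 50 mm apart, pivots 35 mm in front (-x) of the box's centre, in an order that changes from run to run. Rubber grips stand out 19 mm at its ends
- sw_red (a joint): Red rocker (red lamp), OFF at the start. Hinge angle, rad: +0.20 ON, far end (+x of the box, small black window) down; -0.20 OFF, near end down. Stiff: stays where it is left, so press the raised half straight down, 4 to 8 N, until it stops. V-shaped, 44 mm long (box x), 21 wide; the lowered half lies level 9 mm above the panel, the raised end stands 17 mm above it, the 54 x 29 mm bezel 4 mm
- sw_white (a joint): White rocker (white lamp), ON at the start. Hinge angle, rad: +0.20 ON, far end (+x of the box, small black window) down; -0.20 OFF, near end down. Stiff: stays where it is left, so press the raised half straight down, 4 to 8 N, until it stops. V-shaped, 44 mm long (box x), 21 wide; the lowered half lies level 9 mm above the panel, the raised end stands 17 mm above it, the 54 x 29 mm bezel 4 mm
- sw_green (a joint): Green rocker (telescope mount), ON, to be left. Hinge angle, rad: +0.20 ON, far end (+x of the box, small black window) down; -0.20 OFF, near end down. Stiff: stays where it is left, so press the raised half straight down, 4 to 8 N, until it stops. V-shaped, 44 mm long (box x), 21 wide; the lowered half lies level 9 mm above the panel, the raised end stands 17 mm above it, the 54 x 29 mm bezel 4 mm
- sw_blue (a joint): Blue rocker (dew heater), OFF, to be left. Hinge angle, rad: +0.20 ON, far end (+x of the box, small black window) down; -0.20 OFF, near end down. Stiff: stays where it is left, so press the raised half straight down, 4 to 8 N, until it stops. V-shaped, 44 mm long (box x), 21 wide; the lowered half lies level 9 mm above the panel, the raised end stands 17 mm above it, the 54 x 29 mm bezel 4 mm
- sw_red_on (a point): point on the top face of the red rocker's far half, 16 mm from the pivot, where one presses to switch it ON; it moves with the rocker and sinks about 6 mm as the rocker goes over
- sw_red_off (a point): point on the top face of the red rocker's near half, 16 mm from the pivot, where one presses to switch it OFF; it moves with the rocker and sinks about 6 mm as the rocker goes over
- sw_white_on (a point): point on the top face of the white rocker's far half, 16 mm from the pivot, where one presses to switch it ON; it moves with the rocker and sinks about 6 mm as the rocker goes over
- sw_white_off (a point): point on the top face of the white rocker's near half, 16 mm from the pivot, where one presses to switch it OFF; it moves with the rocker and sinks about 6 mm as the rocker goes over
- timer: flat white desk timer, 66 mm (x) x 104 mm (y), case 34 mm tall, about 0.26 kg, loose on rubber feet. Origin: centre of its underside. It has a display on its +y half and a round orange start button on its -y half
- timer_button (a joint): travel of the timer's orange start button, m: 0 = out, 0.005 = fully in; it springs back. About 4 N presses it fully in
- timer_button_top (a point): centre of the top face of the orange start button (33 mm diameter), 46 mm above the table when out; pressed straight down
- eyepiece_a: black eyepiece standing on the rubber mat on top of the power box, behind the switches: 40 mm diameter, 55 mm tall. Bystander. Origin: centre of its underside
- eyepiece_b: black eyepiece standing beside the desk timer: 44 mm diameter, 65 mm tall. Bystander. Origin: centre of its underside
- eraser: white eraser with a blue sleeve, 22 x 48 x 13 mm, lying near the timer. Bystander. Origin: centre of its underside
- bottle: glass water bottle with a steel cap, 68 mm diameter, 220 mm tall. Bystander. Origin: centre of its underside
- lens_can: black lens container, 80 mm diameter, 105 mm tall. Bystander. Origin: centre of its underside
- mug: blue mug, 80 mm diameter, 92 mm tall, handle towards its +y. Bystander. Origin: centre of its underside
- magnifier: round magnifying glass lying flat, 76 mm across, 14 mm thick, its black handle runs 133 mm from the origin towards its -y. Bystander. Origin: centre of its underside of the ring
Mind the look-alikes: they are no part of the job. What is shaped like the timer but purple, turquoise or yellow is not meant.

How it is judged:
On the way, in this order (a step that is already met when the one before it is completed fails the run):
1. the red rocker is switched on while the white one is still on (value of joint sw_red above 0.12 rad and value of joint sw_white above 0.1 rad), for 0.1 s.
2. the white rocker is switched off (value of joint sw_white below -0.12 rad and value of joint sw_red above 0.12 rad), for 0.1 s.
3. the timer's start button is pressed in (value of joint timer_button above 0.0035 m and value of joint sw_white below -0.12 rad), for 0.04 s.
At the end, for the whole second after the job is handed in: red rocker on and white rocker off (beyond 0.12 rad of 0.20), green still on and blue still off, the timer's button out again (under 1 mm), the timer flat, at rest and within 30 mm of where it stood (all of step 2 and value of joint sw_green above 0.12 rad and value of joint sw_blue below -0.12 rad and value of joint timer_button below 0.001 m and distance of timer from where it was at the start of the episode below 0.03 m and angle between timer's own z axis and vertical below 0.1 rad and linear speed of timer below 0.01 m/s); the robot touches nothing.
It fails at once if both lamps are off (value of joint each of sw_red, sw_white below 0 rad).
It fails at once if the timer is started while the white lamp is still on (value of joint timer_button above 0.0025 m and value of joint sw_white above 0 rad).
It fails at once if the green or the blue rocker is switched over (value of joint sw_green below 0.1 rad or value of joint sw_blue above -0.1 rad).
It fails at once if the timer is lifted, tipped or pushed more than 30 mm away (height (world z) of timer above 0.008 m or distance of timer from where it was at the start of the episode above 0.03 m or angle between timer's own z axis and vertical above 0.2 rad).
It fails at once if a bystander is moved more than 30 mm, lifted or tipped (distance of any of eyepiece_a, eyepiece_b, eraser, bottle, lens_can, mug, magnifier from where it was at the start of the episode above 0.03 m or angle between any of eyepiece_a, eyepiece_b, eraser, bottle, lens_can, mug, magnifier's own z axis and vertical above 0.3 rad or height (world z) of eyepiece_a above 0.1325 m or height (world z) of any of eyepiece_b, eraser, bottle, lens_can, mug, magnifier above 0.01 m).
It also fails if it takes over 40 s, if anything falls off the work surface, if the arm or the gripper's body presses on something with over 40 N, if the wrist force passes 120 N, or if a joint passes its speed limit or range.

### The arm

A 6-joint arm with a two-finger parallel gripper is mounted at the origin on the work surface. World frame = base frame: x ahead of the robot, y to its left, z up, the work surface at z = 0. Lengths are in m, angles in rad, forces in N, time in s.
With the tool pointing down it reaches from about 0.275 to 0.825 m from the base axis. Payload 4.9 kg.
Tool frame: the origin (TCP) lies midway between the tips of the shut fingers; the grasp point (between the pads) lies 19 mm behind it (grip_point_offset is the distance from the TCP to the grasp point, in m); z points along the fingers, x is the direction in which the jaws open and shut, and the axes are right-handed (so a half turn about z gives the same grasp; the last joint's range is limited). The gripper opens to 85 mm and grips with 20 to 120 N. Pads are 22 mm wide; open, the fingers measure 114 mm over their backs; the gripper's body (76 mm by 85 mm) begins 54 mm behind the grasp point. The pads swing forward as they close: fully open they stand 13 mm farther back than shut.
Start: joints at [0.968, 0.326, -0.193, 1.052, 0, 1.437], TCP at [0.248, 0.491, 0.231] pointing down, gripper open.
Joint ranges: [-2.65, 2.65], [-0.97, 1.79], [-1.3, 1.35], [-1.93, 2.1], [-1.47, 1.37], [-3.14, 3.14]. Speed limits (rad/s): [2.57, 2.57, 3.14, 3.14, 3.14, 3.14].

### API

Orientations are given as a rotation vector (axis times angle).
In Python, from cell import * gives the robot as it stands. Calls block until the motion is done:
- movep(position, orientation): joint-space move of the TCP to a pose.
- move_l(position, velocity=0.15, rot=None, until_force=None): straight line of the TCP; rot=None keeps the orientation; velocity is the mean speed in m/s. With until_force (N) it stops when the force on the tool has changed by that much, and returns True; else False.
- set_joints(angles): joint-space move.
- let_go() and grab(newtons=None): open the fingers fully, or close them until they stop; newtons is the grip in N (None keeps the last).
- sleep(seconds).
- ik(position, orientation): joint angles nearest the present ones, or None.
- get_state(): the state.
- grab_frame(name): name is "scene" or "top"; returns a dict with "img" (420x560x3 uint8, red, green, blue), "fx", "fy", "cx", "cy" (pixels), "k1" (the pictures are not rectified: a ray, as slopes to the right and down, at radius r is drawn at 1 + k1 r^2 times it, then the intrinsics apply), "cam_to_world" (4x4, takes a point from camera to world coordinates). Camera axes: x right, y down, z forward; pixel columns grow to the right and rows downward; lengths in m; the calibration is good to about 2 mm. A picture is of the moment at which its call begins. There is no depth.
A pose or a line that the arm cannot do raises MotionError and nothing moves.
- sign_off(): hands the job in, once; it reports no verdict.
Trained networks look in the newest picture that a camera, given by its name, has taken for a name from the list of things; names that differ only in an ending like _2 or _b are one class to them, and where a whole thing is asked for, a point or a joint stands for the part that bears it (a point fixed in the world has none). Each returns a list of dicts, best first, with "score" (0 to 1); they miss things now and then, are a little off and sometimes report something else, mostly with a low value. They report only what shows in the picture. A call takes as long as a camera call. They do not tell look-alikes from the thing itself.
- spot_in(camera, name): "centre" ([column, row] in pixels, amid what is visible of it).
- silhouettes(camera, name): "mask" (420x560 bool, what is visible of it) and "centre" ([column, row] in pixels, amid what is visible of it).
- tip_of(camera, name): "centre" ([column, row] in pixels: a listed point, or the origin of a listed thing).
The state is a dict: "clock": time; "q": joint angles; "joint_velocities": joint speeds; "tau": joint torques, N m; "position": TCP position; "eef_rot": TCP orientation; "contact_force": force on the tool from outside, world axes, zero at the start; "wrist_torque": the same for the moment, N m; "finger_gap": opening from 0.0 (shut) to 1.0 (fully open).
Only numpy, scipy, OpenCV 4.12 (cv2) and the standard library are available. Lean on these libraries where they do the work, as an engineer would, in place of code of your own. Each camera call takes 0.05 s, during which the arm holds its last target. There are 200 camera calls.

## Working session

There is one attempt and no reset: what is moved stays moved. The work goes in short steps, each a Python script; the robot and the scene stay as the last script left them, time stands still between calls to the robot, and variables do not carry over. Pictures are saved under pics/ and viewed, about 8 in all and at most 12, crops included, and the job is handed in when it is done.

```bash
mkdir -p pics; ls; cat > h.py <<'E'
from cell import *
import numpy as np, cv2
def ray(f,px):
    x=(px[0]-f["cx"])/f["fx"]; y=(px[1]-f["cy"])/f["fy"]
    rd=np.hypot(x,y); r=rd
    for _ in range(30): r=rd/(1+f["k1"]*r*r)
    s=r/rd if rd>0 else 1
    T=np.array(f["cam_to_world"]); return T[:3,3],T[:3,:3]@np.array([x*s,y*s,1])
def at_z(f,px,z):
    o,d=ray(f,px); return o+d*(z-o[2])/d[2]
def proj(f,p):
    T=np.array(f["cam_to_world"]); c=T[:3,:3].T@(np.array(p)-T[:3,3]); x,y=c[0]/c[2],c[1]/c[2]
    k=1+f["k1"]*(x*x+y*y); return np.array([f["cx"]+f["fx"]*x*k,f["cy"]+f["fy"]*y*k])
def tri(fa,pa,fb,pb):
    o1,d1=ray(fa,pa);o2,d2=ray(fb,pb)
    t=np.linalg.lstsq(np.c_[d1,-d2],o2-o1,rcond=None)[0]
    a,b=o1+t[0]*d1,o2+t[1]*d2; return (a+b)/2,np.linalg.norm(a-b)
def save(img,n): cv2.imwrite("pics/"+n,cv2.cvtColor(img,cv2.COLOR_RGB2BGR))
E
python3 - <<'E'
from h import *
np.set_printoptions(precision=4,suppress=True)
for c in("top","scene"):
    f=grab_frame(c); save(f["img"],c+"0.png"); print(c,f["cam_to_world"],f["fx"],f["k1"])
    for n,z in [("powerbox",0),("sw_red_on",.139),("sw_red_off",.131),("sw_white_on",.131),("sw_white_off",.139),("sw_green_on",.131),("sw_blue_on",.139),("timer",0),("timer_button_top",.046),("eyepiece_a",.12),("eyepiece_b",0)]:
        try:
            for d in tip_of(c,n)[:4]: print(n,round(d["score"],2),np.round(d["centre"],1),at_z(f,d["centre"],z))
        except Exception as e: print(n,e)
print(get_state())
E
```

```text
pics
top [[ 0.0256 -0.9873  0.1571  0.3468]
 [-0.9997 -0.0259  0.0002 -0.0046]
 [ 0.0039 -0.1571 -0.9876  1.5886]
 [ 0.      0.      0.      1.    ]] 507.694079275255 0.031125840557284786
powerbox 0.93 [223.5 227.6] [0.5475 0.2052 0.    ]
sw_red_on 0.57 [243.9 226.6] [0.5344 0.1284 0.139 ]
sw_red_on 0.55 [195.3 227.6] [0.5279 0.2677 0.139 ]
sw_red_off 0.69 [245.4 239.4] [0.4984 0.1233 0.131 ]
sw_red_off 0.48 [345.7 256.7] [ 0.4561 -0.1661  0.131 ]
sw_white_on 0.62 [193.6 225.6] [0.5346 0.2744 0.131 ]
sw_white_on 0.57 [319.2 166.1] [ 0.721  -0.0857  0.131 ]
sw_white_on 0.23 [134.9 229.6] [0.5186 0.4422 0.131 ]
sw_white_off 0.67 [189.6 235.5] [0.5047 0.2827 0.139 ]
sw_green_on it knows: bottle, eraser, eyepiece, lens_can, magnifier, mug, powerbox, sw_red_off, sw_red_on, sw_white_off, sw_white_on, timer, timer_button_top
sw_blue_on it knows: bottle, eraser, eyepiece, lens_can, magnifier, mug, powerbox, sw_red_off, sw_red_on, sw_white_off, sw_white_on, timer, timer_button_top
timer 0.94 [388.4 273.5] [ 0.4173 -0.3135  0.    ]
timer 0.9 [361.2 227.4] [ 0.5595 -0.2287  0.    ]
timer 0.87 [
[... 1754 characters left out ...]
166  0.12  ]
eyepiece_a 0.41 [426.  230.8] [0.6362 0.452  0.12  ]
eyepiece_b 0.81 [346.3 226.9] [0.5241 0.2408 0.    ]
eyepiece_b 0.73 [159.2 233.4] [ 0.5771 -0.3646  0.    ]
eyepiece_b 0.41 [426.  230.8] [0.5302 0.4945 0.    ]
{'clock': 1.0, 'q': array([ 0.9678,  0.3262, -0.1926,  1.052 ,  0.    ,  1.4366]), 'joint_velocities': array([ 0.0007,  0.0001, -0.0004,  0.0002,  0.001 ,  0.0013]), 'tau': array([ -0.0008, -44.3335,  26.2762,   0.0011,  -0.0001,   0.    ]), 'position': array([0.2485, 0.4907, 0.2313]), 'eef_rot': array([-2.6766, -1.6448,  0.    ]), 'contact_force': array([-0.1228, -0.3022, -0.3346]), 'wrist_torque': array([-0.0126,  0.0442,  0.0234]), 'finger_gap': 0.9998748274043231}
```

```bash
python3 - <<'E'
import cv2
t=cv2.imread("pics/top0.png")
a=cv2.resize(t[150:310,140:440],(800,427),interpolation=cv2.INTER_CUBIC);cv2.imwrite("pics/top0c.png",a)
s=cv2.imread("pics/scene0.png")
cv2.imwrite("pics/scene0c.png",cv2.resize(s[130:310,140:440],(800,480),interpolation=cv2.INTER_CUBIC))
E
```

```text
(no output)
```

View pics/top0c.png

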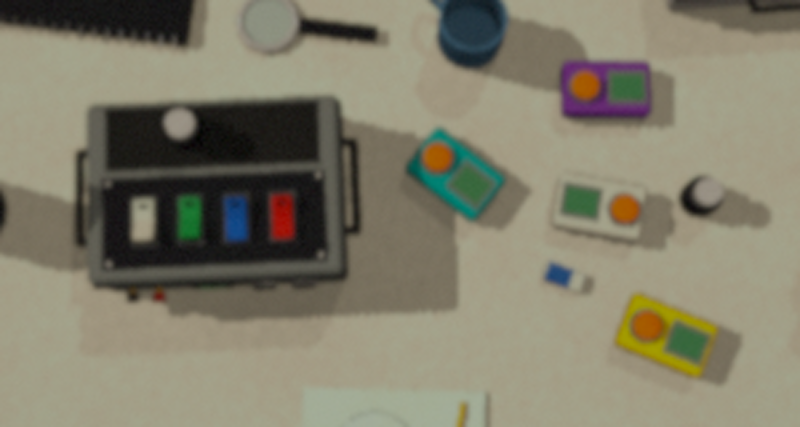

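View pics/scene0c.png

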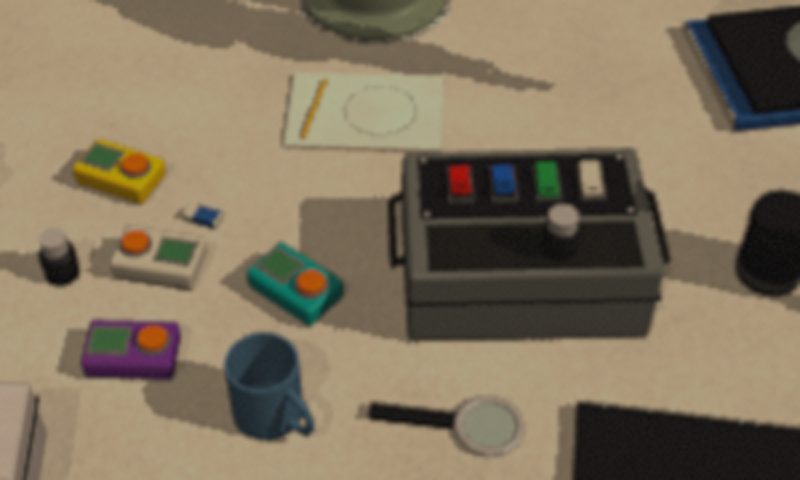

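The white-cased timer, at top px (365,227) and scene px (200,230), is the one meant. The turquoise (309,217), purple (366,186) and yellow (388,273) ones are look-alikes. Along +y to -y, the rockers are white, green, blue and red. Next I measure the colour blobs in both views.

```bash
cat > m.py <<'E'
from h import *
np.set_printoptions(precision=4,suppress=True)
def blob(img,near,kind,R=12):
    h=cv2.cvtColor(img,cv2.COLOR_RGB2HSV).astype(int);H,S,V=h[...,0],h[...,1],h[...,2]
    hue={"red":(H<8)|(H>172),"orange":(H<20)&(H>3),"green":(H>40)&(H<80),"blue":(H>100)&(H<125)}
    m=(S<90)&(V>110) if kind=="white" else hue[kind]&(S>120)&(V>60)
    yy,xx=np.indices(H.shape); m&=(abs(xx-near[0])<R)&(abs(yy-near[1])<R)
    n,l,st,c=cv2.connectedComponentsWithStats(m.astype(np.uint8)); i=1+np.argmax(st[1:,4])
    return c[i],st[i,4]
def c2(p): return (140+p[0]*.375,p[1]*.375)
top={"white":(143,218),"green":(190,217),"blue":(236,217),"red":(283,217),"orange":(625,209)}
sc={"white":(591,180),"green":(547,180),"blue":(503,180),"red":(460,180),"orange":(134,242)}
def measure():
    ft,fs=grab_frame("top"),grab_frame("scene");out={}
    for k in top:
        z=.046 if k=="orange" else .134
        a,na=blob(ft["img"],(c2(top[k])[0],150+c2(top[k])[1]),k); b,nb=blob(fs["img"],(c2(sc[k])[0],130+c2(sc[k])[1]),k)
        out[k]=(at_z(ft,a,z),at_z(fs,b,z),na,nb); print(k,a,na,b,nb,out[k][0],out[k][1],"tri",*tri(ft,a,fs,b))
    return ft,fs,out
if __name__=="__main__":
    ft,fs,o=measure()
    for n in("powerbox",):
        for f,c in((ft,"top"),(fs,"scene")):
            for d in silhouettes(c,n)[:1]:
                print(c,d["score"],cv2.minAreaRect(np.argwhere(d["mask"])[:,::-1].astype(np.float32)))
E
python3 m.py
```

```text
white [193.3583 231.75  ] 120 [361.2872 196.1702] 94 [0.5163 0.2736 0.134 ] [0.516  0.2743 0.134 ] tri [0.5163 0.2739 0.1342] 0.0007040253360637668
green [210.844  231.1277] 141 [344.6275 196.3137] 102 [0.5194 0.2234 0.134 ] [0.5186 0.2237 0.134 ] tri [0.5193 0.2235 0.1347] 0.00028069343059733214
blue [228.1034 231.7379] 145 [328.3077 196.6282] 78 [0.5189 0.1737 0.134 ] [0.5219 0.1741 0.134 ] tri [0.5192 0.1742 0.1314] 0.0002298319862528328
red [245.4497 230.7988] 169 [312.3137 196.8725] 102 [0.5229 0.1239 0.134 ] [0.5248 0.1254 0.134 ] tri [0.5231 0.1248 0.1323] 0.0013539094721834225
orange [374.0208 227.9479] 96 [190.2716 220.1235] 81 [ 0.5527 -0.2614  0.046 ] [ 0.5565 -0.2595  0.046 ] tri [ 0.5531 -0.2614  0.0422] 0.0012912089783779488
top 0.83 ((221.25953674316406, 224.38101196289062), (76.20118713378906, 107.91626739501953), 88.56790161132812)
scene 0.97 ((337.0904235839844, 221.7001953125), (72.15972137451172, 105.74966430664062), 88.8982925415039)
```

```bash
cat >> h.py <<'E'
from scipy.spatial.transform import Rotation as Rn
YAW=.049; P0=np.array([.5202,.1990]); bx=np.array([np.cos(YAW),np.sin(YAW)]); by=np.array([-bx[1],bx[0]])
def rot(yaw,sgn):  # tool x = sgn*(y axis at yaw), z down
    x=sgn*np.array([-np.sin(yaw),np.cos(yaw),0]); z=np.array([0,0,-1.]); return Rn.from_matrix(np.c_[x,np.cross(z,x),z]).as_rotvec()
RED=P0-.075*by; WHITE=P0+.075*by; BTN=np.array([.5545,-.2605])
E
python3 - <<'E'
from h import *
np.set_printoptions(precision=3,suppress=True)
for c in("top","scene"):
    f=grab_frame(c)
    for n in("bottle","lens_can","mug"):
        print(c,n,[(round(d["score"],2),at_z(f,d["centre"],0)[:2]) for d in tip_of(c,n)[:3]])
print(RED+.017*bx,WHITE-.017*bx)
for s in(1,-1):
    for p in(RED+.017*bx,WHITE-.017*bx,BTN): print(s,ik([*p,.15],rot(YAW,s)),ik([*p,.30],rot(YAW,s)))
grab(20); s=get_state(); move_l([*s["position"][:2],.30]); print(get_state()["finger_gap"],get_state()["position"])
E
```

```text
top bottle [(0.81, array([ 0.55 , -0.534]))]
top lens_can [(0.55, array([0.523, 0.484]))]
top mug [(0.81, array([ 0.763, -0.083]))]
scene bottle [(0.61, array([ 0.546, -0.533]))]
scene lens_can [(0.85, array([0.532, 0.489]))]
scene mug [(0.58, array([ 0.749, -0.073])), (0.3, array([ 0.571, -0.36 ]))]
[0.541 0.125] [0.5   0.273]
1 [ 0.094  0.402 -0.3    0.868 -0.     0.045] [ 0.094  0.301 -0.052  1.218 -0.     0.045]
1 [ 0.371  0.427 -0.262  0.882 -0.     0.322] [ 0.371  0.329 -0.013  1.229 -0.     0.322]
1 [-0.56   0.502 -0.138  0.931  0.    -0.609] [-0.56   0.415  0.114  1.269  0.    -0.609]
-1 [ 0.094  0.402 -0.3    0.868 -0.    -3.097] [ 0.094  0.301 -0.052  1.218 -0.    -3.097]
-1 [ 0.371  0.427 -0.262  0.882 -0.    -2.82 ] [ 0.371  0.329 -0.013  1.229 -0.    -2.82 ]
-1 [-0.56   0.502 -0.138  0.931 -0.     2.533] [-0.56   0.415  0.114  1.269 -0.     2.533]
0.0003555169959246409 [0.248 0.49  0.299]
```

```bash
cat >> h.py <<'E'
def press(p,zhi,zhover,zlow,F,sgn=1,v=.02):
    R=rot(YAW,sgn); s=get_state()["position"]
    if s[2]<zhi-.01: move_l([s[0],s[1],zhi])
    movep([*p,zhi],R); move_l([*p,zhover],.15)
    hit=move_l([*p,zlow],v,until_force=F); s=get_state()
    print("press",hit,s["position"],s["contact_force"],s["clock"])
    sleep(.15); print(get_state()["position"],get_state()["contact_force"]); move_l([*p,zhi],.2)
E
python3 - <<'E'
from h import *
np.set_printoptions(precision=4,suppress=True)
press(RED+.017*bx,.26,.15,.1295,14)
set_joints([-.25,*get_state()["q"][1:]])
f=grab_frame("top"); save(cv2.resize(f["img"][200:255,170:265],(780,452),interpolation=cv2.INTER_CUBIC),"t1.png")
f=grab_frame("scene"); save(cv2.resize(f["img"][170:225,285:380],(780,452),interpolation=cv2.INTER_CUBIC),"s1.png"); print(get_state()["clock"])
E
python3 -c "
import cv2,numpy as np
a=[cv2.resize(cv2.imread('pics/'+n),(500,290)) for n in('t1.png','s1.png')];cv2.imwrite('pics/ts1.png',np.vstack(a))"
```

```text
press False [0.5421 0.125  0.1308] [ 2.4103  0.0338 10.3812] 6.75
[0.5421 0.125  0.1308] [2.0659 0.7024 9.1921]
8.5833
```

View pics/ts1.png

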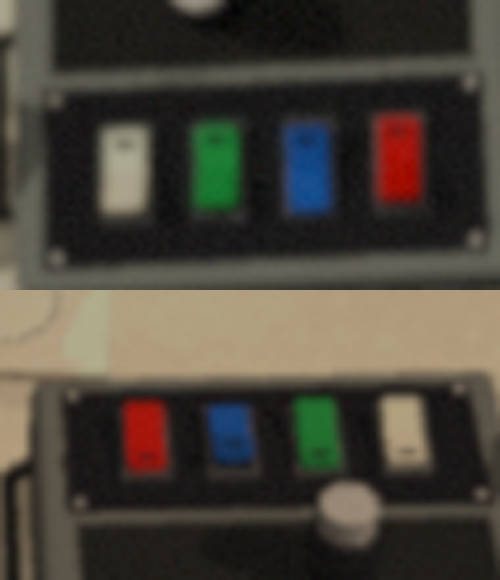

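In the scene view (lower half), red at (146,437) now has the same long face and thin window as the ON green one at (318,433). Blue at (232,435) stays short, which means OFF. Red's level face was reached at z=0.131 with about 10 N, so it is ON. Next is white.

```bash
python3 - <<'E'
from h import *
np.set_printoptions(precision=4,suppress=True)
press(WHITE-.017*bx,.26,.15,.1285,14)
set_joints([-.25,*get_state()["q"][1:]])
f=grab_frame("top"); a=cv2.resize(f["img"][200:255,170:265],(500,290),interpolation=cv2.INTER_CUBIC)
f=grab_frame("scene"); b=cv2.resize(f["img"][170:225,285:380],(500,290),interpolation=cv2.INTER_CUBIC); save(np.vstack([a,b]),"ts2.png");print(get_state()["clock"])
E
```

```text
press True [0.4985 0.273  0.1309] [-1.1182 -0.2562  5.824 ] 11.6583
[0.4985 0.2731 0.1309] [-1.4588 -0.5044  5.4224]
14.0167
```

View pics/ts2.png

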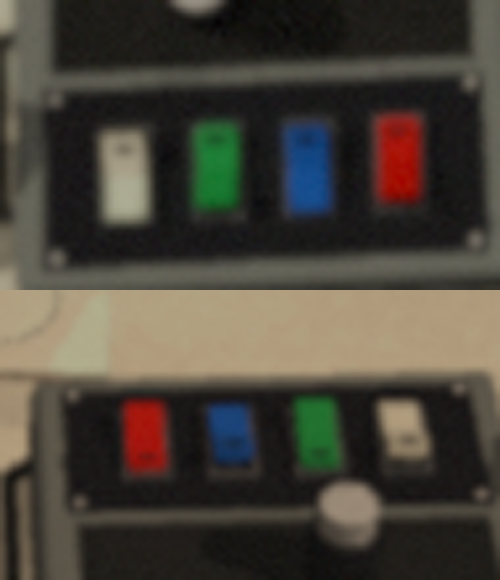

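In the scene view, white at (403,430) is now short with a large window, like the OFF blue one, and the other three are unchanged. z reached 0.1309. Next is the timer button.

```bash
python3 - <<'E'
from h import *
np.set_printoptions(precision=4,suppress=True)
press(BTN,.26,.065,.037,9,v=.015)
set_joints([.6,*get_state()["q"][1:]])
from m import blob
f=grab_frame("top"); print(blob(f["img"],(374,228),"orange")); a=cv2.resize(f["img"][160:290,300:420],(500,540),interpolation=cv2.INTER_CUBIC); save(a,"t3.png");print(get_state()["clock"],get_state()["contact_force"])
E
```

```text
press True [ 0.5545 -0.2605  0.0411] [-1.2521  0.557   5.8031] 17.8167
[ 0.5545 -0.2605  0.0411] [-0.1888  0.3502  5.1834]
(array([374.    , 227.8947]), np.int32(95))
21.65 [ 0.7225 -0.1309  0.3715]
```

View pics/t3.png

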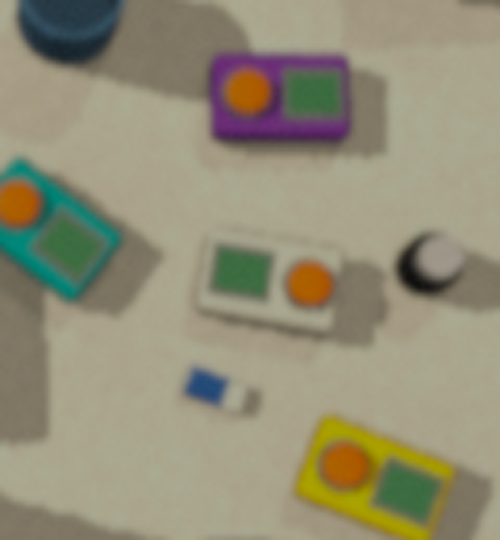

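The white timer at (270,280) and its orange button at (310,284) haven't moved: the button blob shifted less than 0.1 px. The eraser and eyepiece stand where they were. The press reached z=0.041, which is the full 5 mm of travel.

```bash
python3 -c "
from cell import *
print(sign_off())"
```

```text
the job is handed in; nothing more can be done
None
```

I pressed the red rocker to ON, then the white one to OFF, then the white timer's orange button fully in and let it out again. The job was handed in at about 22 s of the 40 s allowed, and sign-off gives no verdict.

- **Rockers:** Both pressed halves stopped level at z ≈ 0.131 m. The close-ups showed red ON, white OFF, green still ON and blue still OFF.
- **Timer:** The fingertips reached z = 0.041 m, which is the full 5 mm of travel. Afterwards the button's image position was unchanged within 0.1 px, so the timer did not move. That it came out again I infer from the arm being well clear and the picture looking the same, not from a height measurement.
- **Bystanders:** In the last top view the eyepiece beside the timer and the eraser had not visibly moved. I did not re-check the bottle, lens can or magnifier, but the arm travelled well above them.
- **Disagreement:** The red press ran to its depth limit without tripping the 14 N force stop, ending at about 10 N. The stop height and the pictures confirmed that the rocker had gone over.

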